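# Lock the grinding cup onto the spice grinder

## Task

Fit the lidded grinding cup - the one with two lugs at its foot - onto the spice grinder's round base: let its lugs drop through the two notches until the cup sits all the way down, then turn it clockwise (seen from above) to its stop, about 65 degrees, so that it is locked. Let go of it, and leave the lidded storage jar with the plain round foot where it stands.

Things in the scene. Friction and masses are not known exactly. Their poses are not given: they have to be found in the camera images.
- cup_grip (a point): Grinding cup, loose, 0.2 kg, 120 mm tall: steel body 54 mm wide, wooden lid 58 mm wide. This is the centre of the black grip bar on its lid (bar 50 long, 14 thick, 32 mm high), 104 mm above the underside, 16 mm above the lid. x along the bar, y across it, z up. Half a turn makes no difference.
- cup_foot (a point): Centre of the grinding cup's underside, axes as above. The dark foot is 36 mm wide with two opposite lugs, along +x and -x, below the bar's ends: each 12 mm wide, reaching 36 mm from the axis, from 1 to 8 mm above the underside.
- jar_grip (a point): Storage jar, loose, a bystander: the same lid and bar, but 100 mm tall and 64 mm wide on a plain round foot 76 mm wide without lugs; it does not fit the base. Centre of its grip bar, 84 mm above its underside. It may have changed places with the grinding cup.
- base_mouth (a point): Grinder base, fixed: round white housing 116 mm wide, 50 mm high, with a grey top plate 5 mm thick. Centre of the mouth, on the top face; z up. The mouth is a round hole 50 mm wide with two notches along +x and -x, each 30 mm wide, reaching 41 mm from the axis. The cup drops in with its bar along x, to within about 12 degrees.
- base_floor (a point): Centre of the well's floor, 20 mm below the mouth, on which the cup's foot stands when fully down (if the lugs ride on the plate it is 19 mm higher). Axes as the mouth's. There the cup turns freely, clockwise only, to a stop about 65 degrees on, where the bar points to small dark pips on the rim. Nothing springs back.
There are look-alikes about, which are no part of the job. What is shaped like the part that bears cup_grip but green or purple is not meant.

How it is judged:
By the outcome, as a careful person would: the job done as asked, in the order asked, and still so for the second after the job is handed in, with the robot touching nothing.
It also fails if it takes over 40 s, if anything falls off the work surface, if the arm or the gripper's body presses on something with over 40 N, if the wrist force passes 120 N, or if a joint passes its speed limit or range.

## Robot

A 6-joint arm with a two-finger parallel gripper is mounted at the origin on a cart in front of the work surface, level with it; the furniture and walls round the work are solid. World frame = base frame: x ahead of the robot, y to its left, z up, the work surface at z = 0. Lengths are in m, angles in rad, forces in N, time in s.
With the tool pointing down it reaches from about 0.3 to 0.875 m from the base axis. Payload 4.2 kg.
Tool frame: the origin (TCP) lies midway between the tips of the shut fingers; the grasp point (between the pads) lies 19 mm behind it; z points along the fingers, y is the line along which they close (so a half turn about z gives the same grasp; the last joint's range is limited). The gripper opens to 85 mm and grips with 20 to 120 N. Pads are 22 mm wide; open, the fingers measure 114 mm over their backs; the gripper's body (76 mm by 85 mm) begins 54 mm behind the grasp point. The pads swing forward as they close: fully open they stand 13 mm farther back than shut.
Start: joints at [1.304, 0.32, 1.565, -0, 1.257, -0.02], TCP at [0.14, 0.558, 0.231] pointing down, gripper open.
Joint ranges: [-3.11, 3.11], [-0.84, 2.01], [0.21, 2.61], [-1.34, 4.49], [0.05, 2.63], [-2.56, 2.56]. Speed limits (rad/s): [2.57, 2.57, 3.14, 3.14, 3.14, 3.14].

## Interface

Orientations are given as [roll, pitch, yaw] about the fixed x, y, z axes, in that order (R = Rz(yaw) Ry(pitch) Rx(roll)).
In Python, from station import state, optics, manip gives the robot as it stands.
- The arm moves only by the tool arm_command, never from a script. Its argument "moves" is a list of rows, each a list of 3 entries, a list of its own where there are three numbers: the turn, a rotation vector about the tool's x, y, z in degrees, then the shift along the tool's x, y, z in m, then the opening in per cent of the stroke, from 0 (shut) to 100 (fully open). A call has exactly 5 rows; each row is the pose to reach, as a shift and turn from the pose commanded when the call began, along the tool's axes at that moment; what a row does not reach only later rows make up. A row lasts 1/10 s, in which the tool goes at most 50 mm and 8.59 degrees, less where a joint would pass 70% of its speed; a pose out of reach is approached as far as the arm can. A call with a gripper value outside its range is refused whole. The fingers move at their own pace and stop on an object; "force" is the grip in N (left out, the last holds). Time passes only in rows, so rows that repeat a pose let the fingers close, or fill a call up. It gives the time, the measured TCP pose, the force, the opening and the grip force at its end, in the units of the state.
- state(): the state, without advancing time (a new reading comes with each control period).
- optics.read_camera(name): name is "side" or "top" or "wrist"; returns (picture, depth): 384x512x3 uint8, red, green, blue; 384x512 float32, m along the optical axis (not along the pixel's ray), 0 where there is no reading.
- optics.get_calibration(name): a dict with "fov_y" (degrees; the focal length in pixels is half the picture's height over the tangent of half this angle, whatever the lens; pixels are square), "cx", "cy" (the principal point, pixels), "k1" (the pictures are not rectified: a ray, as slopes to the right and down, at radius r is drawn at 1 + k1 r^2 times it, then the intrinsics apply), "world_to_cam" (4x4, takes a point from world to camera coordinates). Camera axes: x right, y up, looking along -z (the intrinsics and any distortion apply to the point x, -y, -z); pixel columns grow to the right and rows downward; lengths in m; the calibration is good to about 2 mm. A picture is of the moment at which its call begins: read the wrist's pose just before it. get_calibration takes no time and is no camera call; for the wrist camera it gives the pose at the moment of the call.
- manip.close_job(): hands the job in; it is judged then, once.
The state is a dict: "time_s": time; "joint_pos": joint angles; "qvel": joint speeds; "tau": joint torques, N m; "tool_pos": TCP position; "tool_rot": TCP orientation; "wrist_force": force on the tool from outside, world axes, zero at the start; "wrist_torque": the same for the moment, N m; "finger_gap": opening from 0.0 (shut) to 1.0 (fully open); "grasp_force": force on a finger pad.
Only numpy, scipy, OpenCV 4.12 (cv2) and the standard library are available. Lean on these libraries where they do the work, as an engineer would, in place of code of your own. Each camera call takes 0.05 s, during which the arm holds its last target. There are 200 camera calls.

## Working session

There is one attempt and no reset: what is moved stays moved. The work goes in short steps, Python scripts to look and compute and a tool call to move; the robot and the scene stay as the last step left them, time stands still between calls to the robot, and variables do not carry over. Pictures are saved under pics/ and viewed, at most 10 in all, crops included, and the job is handed in when it is done.

Besides the shell and the picture viewer there is one more tool, called after "Emit:" as name(argument=value, ...) on one line, values as JSON. arm_command: Moves the arm, as the interface text tells. Its arguments: {"type":"object","properties":{"moves":{"type":"array","items":{"type":"array"}},"force":{"type":"number"}},"required":["moves"]}

```bash
mkdir -p pics
cat > h.py <<'E'
import numpy as np, cv2
from station import state, optics, manip
def rays(c,px):
    f=192/np.tan(np.radians(c["fov_y"])/2)
    d=(np.asarray(px,float)-[c["cx"],c["cy"]])/f
    u=d.copy()
    for _ in range(20): u=d/(1+c["k1"]*(u**2).sum(-1,keepdims=True))
    return u
def cloud(c,depth):
    v,u=np.mgrid[0:384,0:512]
    s=rays(c,np.stack([u,v],-1))
    P=np.stack([s[...,0]*depth,-s[...,1]*depth,-depth,np.ones_like(depth)],-1)
    return (P@np.linalg.inv(c["world_to_cam"]).T)[...,:3]
def onplane(c,px,z):
    s=rays(c,px); M=np.linalg.inv(c["world_to_cam"])
    d=np.stack([s[...,0],-s[...,1],-np.ones_like(s[...,0])],-1)@M[:3,:3].T
    return M[:3,3]+d*((z-M[2,3])/d[...,2])[...,None]
def look(n):
    c=optics.get_calibration(n); a,d=optics.read_camera(n); return c,a,d
E
python3 - <<'E'
from h import *
print(state())
ims=[]
for n in("top","side"):
    c,a,d=look(n); np.savez(f"{n}.npz",a=a,d=d,P=cloud(c,d)); 
    print(n,{k:c[k] for k in("fov_y","cx","cy","k1")},np.linalg.inv(c["world_to_cam"]).round(3))
    cv2.imwrite(f"pics/{n}0.png",cv2.resize(a[...,::-1],(800,600),interpolation=cv2.INTER_CUBIC))
E
```

```text
{'time_s': 0.0, 'joint_pos': array([ 1.30401997e+00,  3.20308837e-01,  1.56568112e+00,  6.02817015e-06,
        1.25740918e+00, -1.99787148e-02]), 'qvel': array([ 7.75611368e-05, -4.44230951e-04,  1.07332503e-03, -9.33648869e-04,
        1.66570023e-03, -2.61958790e-05]), 'tau': array([-4.13063381e-04, -4.15521383e+01, -2.34169400e+01,  3.42741191e-05,
        7.97391316e-03, -1.65284543e-06]), 'tool_pos': array([0.14033127, 0.55711705, 0.23047173]), 'tool_rot': array([-3.13978665e+00, -4.18187063e-05,  2.89479311e+00]), 'wrist_force': array([-0.74460453, -0.4677376 ,  0.11864353]), 'wrist_torque': array([-0.03014308, -0.09004183, -0.02005785]), 'grasp_force': 0.0, 'finger_gap': 0.999027985797196}
top {'fov_y': 53.99446891596247, 'cx': 250.0812799384267, 'cy': 192.03104218892264, 'k1': 0.04226788186672807} [[-0.022  0.995 -0.098  0.42 ]
 [-1.    -0.022 -0.001  0.06 ]
 [-0.003  0.098  0.995  0.991]
 [ 0.     0.     0.     1.   ]]
side {'fov_y': 43.957501166303246, 'cx': 253.10973100062256, 'cy': 196.5483549085017, 'k1': -0.10674387195744917} [[ 0.818  0.381 -0.431  0.082]
 [-0.575  0.525 -0.627 -0.587]
 [-0.013  0.761  0.649  0.741]
 [ 0.     0.     0.     1.   ]]
```

View pics/top0.png

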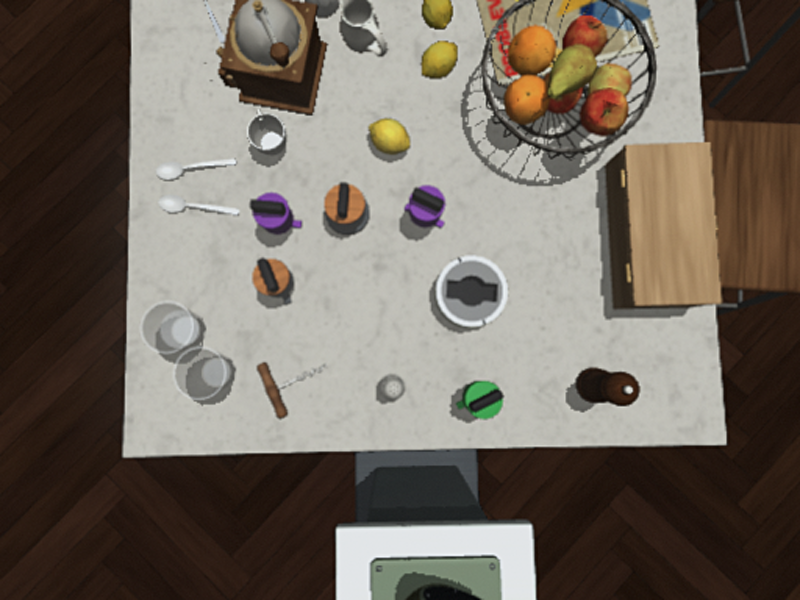

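View pics/side0.png

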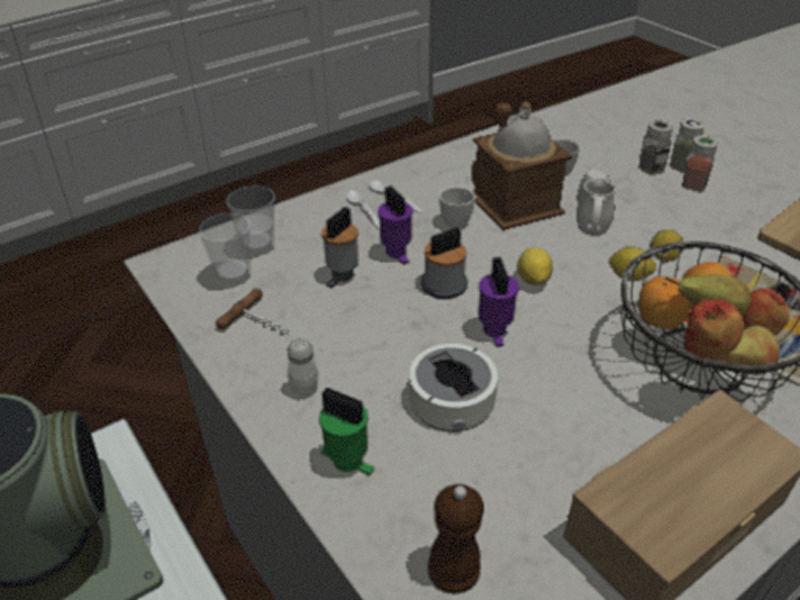

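The top view shows the cup (narrow foot, lug) at about (272,278), the jar (wide foot) at (345,208), and the base at (471,291) with its notches roughly left-right, all in 800x600 pixels. Next I'll measure them.

```bash
cat > meas.py <<'E'
from h import *
def pca(p):
    r=cv2.minAreaRect((p[:,:2]*1000).astype(np.float32)); m=p[:,:2].mean(0)
    w,v=np.linalg.eigh(np.cov((p[:,:2]-m).T)); return m.round(4),np.round(r[0],1),np.round(r[1],1),np.degrees(np.arctan2(v[1,1],v[0,1])).round(1)
if __name__=="__main__":
  for n in("top","side"):
    D=np.load(n+".npz");a,P=D["a"].astype(int),D["P"]
    c=optics.get_calibration(n)
    if n=="top": s=P[178,174];b=P[186,302];j=P[133,221]
    for nm,q in(("cup",CU if n!="top" else s),("jar",JA if n!="top" else j)):
        m=(np.hypot(P[...,0]-q[0],P[...,1]-q[1])<.05)&(a.max(-1)<70)&(P[...,2]>(.108 if nm=="cup" else .088))
        r=pca(P[m]);print(n,nm,m.sum(),r,"ztop",np.percentile(P[m][:,2],[50,90]).round(4))
        if n=="top":
            if nm=="cup":CU=r[0]
            else:JA=r[0]
    R=np.hypot(P[...,0]-b[0],P[...,1]-b[1])
    m=(R<.08)&(a.min(-1)>150)&(P[...,2]>.04)&(P[...,2]<.06)
    print(n,"rim",m.sum(),"z",np.median(P[m][:,2]).round(4))
    q=P[m][:,:2]
    (x,y),rad=cv2.minEnclosingCircle((q*1000).astype(np.float32));print("circ",x,y,rad)
    # mouth dark pixels projected on plane z=.05
    v,u=np.mgrid[0:384,0:512];Q=onplane(c,np.stack([u,v],-1),.05)
    m=(np.hypot(Q[...,0]-x/1000,Q[...,1]-y/1000)<.046)&(a.max(-1)<75)
    print("mouth",m.sum(),pca(Q[m]))
    m=(np.hypot(P[...,0]-x/1000,P[...,1]-y/1000)<.049)&(a.max(-1)>=75)&(P[...,2]>.04)
    print("plate z",np.median(P[m][:,2]))
E
python3 meas.py
```

```text
top cup 120 (array([0.5487, 0.2452]), array([549. , 245.9]), array([48.4, 13.3]), np.float64(-159.1)) ztop [0.1186 0.1205]
top jar 106 (array([0.6667, 0.1312]), array([667.8, 131.4]), array([13.5, 44.8]), np.float64(174.6)) ztop [0.0988 0.101 ]
top rim 525 z 0.0494
circ 526.2715454101562 -69.97000122070312 58.251304626464844
mouth 431 (array([ 0.5263, -0.0692]), array([526.5, -69. ]), array([77.9, 43. ]), np.float64(84.0))
plate z 0.04923908248227793
side cup 102 (array([0.547, 0.24 ]), array([549. , 242.2]), array([46.9, 14.5]), np.float64(-160.9)) ztop [0.1169 0.1201]
side jar 128 (array([0.6678, 0.1274]), array([668.5, 130. ]), array([18.2, 48. ]), np.float64(175.0)) ztop [0.0969 0.1002]
side rim 429 z 0.0491
circ 525.9320678710938 -69.88972473144531 57.82889938354492
mouth 481 (array([ 0.5252, -0.0733]), array([525.8, -70.7]), array([80.8, 47.3]), np.float64(83.6))
plate z 0.049107000466070416
```

```bash
cat > rel.py <<'E'
import sys; from h import *
from scipy.spatial.transform import Rotation as R
x,y,z,yaw=map(float,sys.argv[1:5])
s=state(); A=R.from_euler("xyz",s["tool_rot"]); B=R.from_euler("xyz",[np.pi,0,np.radians(yaw)])
print("t",s["time_s"],"pos",s["tool_pos"].round(4),"rot",np.degrees(s["tool_rot"]).round(2),"j",np.degrees(s["joint_pos"]).round(1),"F",s["wrist_force"].round(1),"gap",round(s["finger_gap"],3),round(s["grasp_force"],1))
print("turn",np.degrees((A.inv()*B).as_rotvec()).round(2),"shift",A.inv().apply(np.array([x,y,z])-s["tool_pos"]).round(4))
E
python3 rel.py 0.549 0.2455 0.21 20
```

```text
t 0.1 pos [0.1404 0.5572 0.2305] rot [-179.91   -0.    165.86] j [74.7 18.3 89.7 -0.  72.  -1.1] F [-0.5  0.1  0.5] gap 0.999 0.0
turn [-4.0000e-02  1.2000e-01  1.4586e+02] shift [-0.4724 -0.2024  0.0209]
```

Emit:
arm_command(moves=[[[0,0,8],[-0.03,-0.013,0],100],[[0,0,16],[-0.07,-0.03,0],100],[[0,0,24],[-0.11,-0.047,0],100],[[0,0,32],[-0.15,-0.064,0],100],[[0,0,40],[-0.19,-0.081,0],100]])

```text
time_s: 0.6
tool_pos: [0.3059, 0.4313, 0.231]
tool_rot: [-3.141, 0.0, 2.191]
wrist_force: [0.2, 0.7, 0.0]
finger_gap: 0.997
grasp_force: 0.0
```

```bash
python3 rel.py 0.549 0.2455 0.21 20
```

```text
t 0.6 pos [0.3059 0.4313 0.231 ] rot [-1.7997e+02  1.0000e-02  1.2555e+02] j [53.4 14.2 95.6  0.  70.3 17.9] F [0.2 0.7 0. ] gap 0.997 0.0
turn [-1.0000e-02  3.0000e-02  1.0555e+02] shift [-0.2925  0.0898  0.021 ]
```

Emit:
arm_command(moves=[[[0,0,8],[-0.04,0.012,0],100],[[0,0,16],[-0.08,0.025,0],100],[[0,0,24],[-0.12,0.037,0],100],[[0,0,32],[-0.16,0.05,0],100],[[0,0,40],[-0.2,0.062,0],100]])

```text
time_s: 1.1
tool_pos: [0.4734, 0.3055, 0.231]
tool_rot: [-3.141, 0.0, 1.493]
wrist_force: [0.2, -0.1, -0.3]
finger_gap: 1.001
grasp_force: 0.0
```

```bash
python3 rel.py 0.549 0.2455 0.21 20
```

```text
t 1.1 pos [0.4734 0.3055 0.231 ] rot [-1.7997e+02  1.0000e-02  8.5520e+01] j [31.7 17.3 91.2  0.  71.6 36.1] F [ 0.2 -0.1 -0.3] gap 1.001 0.0
turn [-2.000e-02  3.000e-02  6.552e+01] shift [-0.0539  0.08    0.0209]
```

Emit:
arm_command(moves=[[[0,0,8.4],[-0.011,0.016,0],100],[[0,0,16.8],[-0.022,0.032,0],100],[[0,0,25.2],[-0.033,0.048,0],100],[[0,0,33.6],[-0.044,0.064,0],100],[[0,0,42],[-0.054,0.08,0],100]])

```text
time_s: 1.6
tool_pos: [0.5486, 0.2464, 0.2307]
tool_rot: [-3.141, 0.001, 0.759]
wrist_force: [0.0, -0.2, -0.3]
finger_gap: 1.001
grasp_force: 0.0
```

Emit:
arm_command(moves=[[[0,0,8],[0,0,0],100],[[0,0,16],[0,0,0],100],[[0,0,23.5],[0,0,0],100],[[0,0,23.5],[0,0,0],100],[[0,0,23.5],[0,0,0],100]])

```text
time_s: 2.1
tool_pos: [0.548, 0.2472, 0.231]
tool_rot: [-3.142, 0.001, 0.358]
wrist_force: [-0.2, 0.1, 0.6]
finger_gap: 1.001
grasp_force: 0.0
```

```bash
python3 rel.py 0.549 0.2455 0.094 20
python3 - <<'E'
from h import *
c,a,d=look("wrist");np.savez("w0.npz",a=a,d=d);P=cloud(c,d)
cv2.imwrite("pics/w0.png",a[...,::-1])
from meas import pca
m=(np.hypot(P[...,0]-.549,P[...,1]-.2455)<.045)&(a.max(-1)<70)&(P[...,2]>.11)&(P[...,2]<.13)
print(m.sum(),pca(P[m]),np.median(P[m][:,2]))
E
```

```text
t 2.1 pos [0.548  0.2472 0.231 ] rot [-1.800e+02  4.000e-02  2.052e+01] j [23.2 20.7 86.1  0.  73.3 92.7] F [-0.2  0.1  0.6] gap 1.001 0.0
turn [-0.    0.04  0.52] shift [0.0004 0.0019 0.137 ]
850 (array([0.5526, 0.2494]), array([551.1, 249. ]), array([49.2, 13.3]), np.float64(-158.4)) 0.11954872751706191
```

View pics/w0.png

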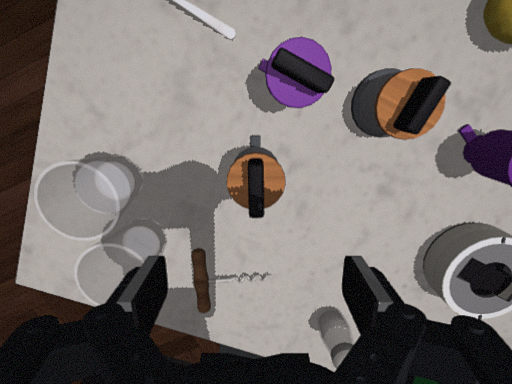

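The wrist view shows the cup with its bar at (256,187) and a lug at (255,142), so it is the right object. The fingers have a clear way down.

Emit:
arm_command(moves=[[[0,0,0],[0.001,0,0.035],90],[[0,0,0],[0.002,0,0.075],80],[[0,0,0],[0.002,0,0.11],70],[[0,0,0],[0.002,0,0.135],60],[[0,0,0],[0.002,0,0.137],50]], force=60)

```text
time_s: 2.65
tool_pos: [0.5477, 0.247, 0.0907]
tool_rot: [3.141, 0.008, 0.357]
wrist_force: [-0.2, -0.4, 0.0]
finger_gap: 0.5
grasp_force: 0.0
```

Emit:
arm_command(moves=[[[0,0,0],[0,0,0],40],[[0,0,0],[0,0,0],30],[[0,0,0],[0,0,0],20],[[0,0,0],[0,0,0],10],[[0,0,0],[0,0,0],0]], force=60)

```text
time_s: 3.15
tool_pos: [0.5513, 0.2482, 0.0962]
tool_rot: [3.142, -0.004, 0.356]
wrist_force: [0.3, -1.3, 6.3]
finger_gap: 0.151
grasp_force: 59.5
```

Emit:
arm_command(moves=[[[0,0,0],[0,0,0],0],[[0,0,0],[0,0,0],0],[[0,0,0],[0,0,-0.002],0],[[0,0,0],[0,0,-0.006],0],[[0,0,0],[0,0,-0.01],0]])

```text
time_s: 3.65
tool_pos: [0.5496, 0.2478, 0.104]
tool_rot: [-3.141, 0.001, 0.355]
wrist_force: [-0.0, 0.2, -3.0]
finger_gap: 0.153
grasp_force: 58.5
```

```bash
python3 rel.py 0.526 -0.07 0.2 84
```

```text
t 3.65 pos [0.5496 0.2478 0.104 ] rot [-1.7999e+02  8.0000e-02  2.0360e+01] j [23.2 26.7 96.   0.  57.4 92.8] F [-0.   0.2 -3. ] gap 0.153 58.5
turn [-5.000e-02  7.000e-02 -6.364e+01] shift [-0.1328  0.2897 -0.0958]
```

Emit:
arm_command(moves=[[[0,0,0],[0,0,-0.025],0],[[0,0,0],[0,0,-0.06],0],[[0,0,-3],[-0.01,0.02,-0.085],0],[[0,0,-9],[-0.025,0.055,-0.09],0],[[0,0,-16],[-0.04,0.09,-0.09],0]])

```text
time_s: 4.15
tool_pos: [0.5443, 0.1492, 0.1959]
tool_rot: [3.14, -0.003, 0.641]
wrist_force: [0.6, -0.4, -2.2]
finger_gap: 0.149
grasp_force: 58.7
```

```bash
python3 rel.py 0.526 -0.07 0.194 84
```

```text
t 4.15 pos [0.5443 0.1492 0.1959] rot [ 1.7993e+02 -1.6000e-01  3.6730e+01] j [14.2 18.7 94.4 -0.  66.7 67.4] F [ 0.6 -0.4 -2.2] gap 0.149 58.7
turn [  0.13  -0.12 -47.27] shift [-0.1458  0.1647  0.0017]
```

Emit:
arm_command(moves=[[[0,0,-8],[-0.028,0.032,0],0],[[0,0,-16],[-0.056,0.064,0],0],[[0,0,-24],[-0.084,0.096,0],0],[[0,0,-32],[-0.112,0.128,0],0],[[0,0,-40],[-0.135,0.153,0],0]])

```text
time_s: 4.65
tool_pos: [0.5252, -0.0557, 0.1943]
tool_rot: [-3.141, 0.0, 1.338]
wrist_force: [0.0, 0.5, -2.6]
finger_gap: 0.152
grasp_force: 58.7
```

Emit:
arm_command(moves=[[[0,0,-5],[-0.004,0.01,0],0],[[0,0,-7],[-0.005,0.015,0],0],[[0,0,-7],[-0.005,0.015,0],0],[[0,0,-7],[-0.005,0.015,0],0],[[0,0,-7],[-0.005,0.015,0],0]])

```text
time_s: 5.15
tool_pos: [0.5389, -0.0615, 0.1942]
tool_rot: [-3.141, -0.0, 1.455]
wrist_force: [-0.7, 0.3, -2.8]
finger_gap: 0.154
grasp_force: 58.8
```

```bash
python3 rel.py 0.526 -0.07 0.14 84
python3 - <<'E'
from h import *
from meas import pca
for n in("side","top"):
    c,a,d=look(n);P=cloud(c,d)
    np.savez(n+"1.npz",a=a,d=d,P=P)
    im=a[150:300,220:360] if n=="side" else a[130:260,240:370]
    cv2.imwrite(f"pics/{n}1.png",cv2.resize(im[...,::-1],None,fx=4,fy=4,interpolation=cv2.INTER_CUBIC))
    q=(np.hypot(P[...,0]-.526,P[...,1]+.07)<.04)
    m=q&(P[...,2]>.185)&(P[...,2]<.20)&(a[...,0]>a[...,2]*1.5)  # lid top (wood)
    print(n,m.sum(),P[m].mean(0).round(4) if m.any() else 0)
    m=q&(P[...,2]>.11)&(P[...,2]<.185)
    p=P[m]
    if len(p)>30:
        from scipy.optimize import least_squares
        r=least_squares(lambda t:np.hypot(p[:,0]-t[0],p[:,1]-t[1])-.027,[.526,-.07],loss="soft_l1",f_scale=.002);print("body axis",len(p),r.x.round(4))
E
```

```text
t 5.15 pos [ 0.5389 -0.0615  0.1942] rot [-1.7996e+02 -1.0000e-02  8.3370e+01] j [-7.7 16.9 97.3  0.  65.8 -1.1] F [-0.7  0.3 -2.8] gap 0.154 58.8
turn [-0.04 -0.01 -0.63] shift [-0.0099 -0.0118  0.0542]
side 160 [ 0.53   -0.0731  0.1866]
body axis 766 [ 0.5405 -0.0639]
top 0 0
```

View pics/side1.png

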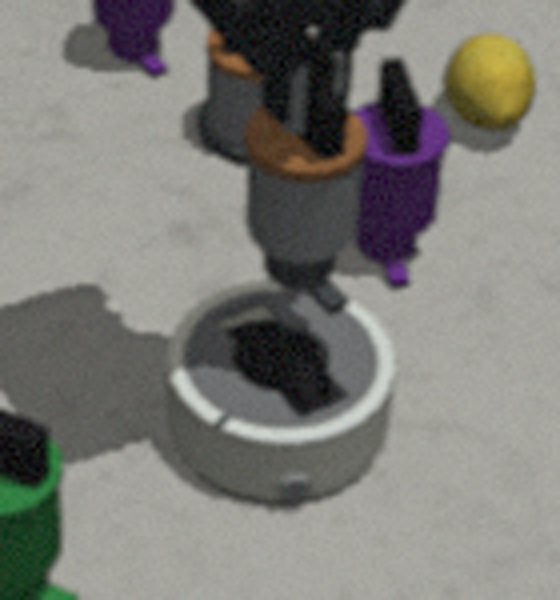

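The side view shows the cup held upright above the far side of the mouth, with its lugs along the notches. I'll correct the roughly 15 mm lateral offset, then lower it.

Emit:
arm_command(moves=[[[0,0,-0.5],[-0.005,-0.007,0],0],[[0,0,-0.5],[-0.0087,-0.0129,0.01],0],[[0,0,-0.5],[-0.0087,-0.0129,0.025],0],[[0,0,-0.5],[-0.0087,-0.0129,0.038],0],[[0,0,-0.5],[-0.0087,-0.0129,0.038],0]])

```text
time_s: 5.75
tool_pos: [0.5231, -0.0691, 0.1541]
tool_rot: [-3.136, -0.0, 1.463]
wrist_force: [-0.6, -0.3, -2.9]
finger_gap: 0.152
grasp_force: 58.8
```

```bash
python3 rel.py 0.525 -0.0687 0.125 84
python3 - <<'E'
from h import *
from scipy.optimize import least_squares
c,a,d=look("side");P=cloud(c,d)
im=a[150:300,220:360]
cv2.imwrite("pics/side2.png",cv2.resize(im[...,::-1],None,fx=4,fy=4,interpolation=cv2.INTER_CUBIC))
m=(np.hypot(P[...,0]-.526,P[...,1]+.07)<.04)&(P[...,2]>.075)&(P[...,2]<.13);p=P[m]
r=least_squares(lambda t:np.hypot(p[:,0]-t[0],p[:,1]-t[1])-.027,[.526,-.07],loss="soft_l1",f_scale=.002);print("body axis",len(p),r.x.round(4))
E
```

```text
t 5.75 pos [ 0.5231 -0.0691  0.1541] rot [-1.7969e+02 -1.0000e-02  8.3840e+01] j [ -8.8  17.8 102.3   0.   60.1  -2.6] F [-0.6 -0.3 -2.9] gap 0.152 58.8
turn [-0.31 -0.01 -0.16] shift [0.0006 0.002  0.029 ]
body axis 463 [ 0.5243 -0.0714]
```

View pics/side2.png

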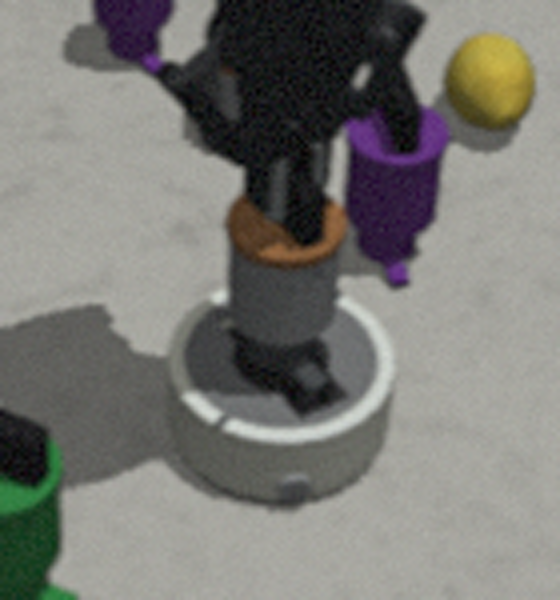

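The side view shows the near lug directly over its notch, at crop pixel (310,375). The cup looks centred, so I'll lower it.

Emit:
arm_command(moves=[[[0,0,0],[0.0016,0.0015,0.006],0],[[0,0,0],[0.0016,0.0015,0.014],0],[[0,0,0],[0.0016,0.0015,0.02],0],[[0,0,0],[0.0016,0.0015,0.024],0],[[0,0,0],[0.0016,0.0015,0.026],0]])

```text
time_s: 6.3
tool_pos: [0.5269, -0.0677, 0.1297]
tool_rot: [-3.141, -0.0, 1.464]
wrist_force: [-0.6, 0.9, -2.7]
finger_gap: 0.15
grasp_force: 58.8
```

Emit:
arm_command(moves=[[[0,0,0],[0,0,0],0],[[0,0,0],[0,0,0.001],0],[[0,0,0],[0,0,0.002],0],[[0,0,0],[0,0,0.003],0],[[0,0,0],[0,0,0.003],0]])

```text
time_s: 6.8
tool_pos: [0.5271, -0.0677, 0.1272]
tool_rot: [-3.141, -0.0, 1.464]
wrist_force: [-0.1, 0.2, -2.5]
finger_gap: 0.152
grasp_force: 58.8
```

```bash
python3 rel.py 0.525 -0.0687 0.125 84
python3 - <<'E'
from h import *
from scipy.optimize import least_squares
c,a,d=look("side");P=cloud(c,d)
m=(np.hypot(P[...,0]-.526,P[...,1]+.07)<.04)&(P[...,2]>.065)&(P[...,2]<.10);p=P[m]
r=least_squares(lambda t:np.hypot(p[:,0]-t[0],p[:,1]-t[1])-.027,[.526,-.07],loss="soft_l1",f_scale=.002);print("body axis",len(p),r.x.round(4))
m=(np.hypot(P[...,0]-.526,P[...,1]+.07)<.04)&(a[...,0]>a[...,2]*1.8)&(P[...,2]>.08);print("lid z top",np.percentile(P[m][:,2],[10,50,80,95]).round(4))
E
```

```text
t 6.8 pos [ 0.5271 -0.0677  0.1272] rot [-1.7999e+02 -1.0000e-02  8.3860e+01] j [ -8.6  19.6 104.1   0.   56.3  -2.4] F [-0.1  0.2 -2.5] gap 0.152 58.8
turn [-0.01 -0.01 -0.14] shift [-0.0012 -0.0019  0.0022]
body axis 350 [ 0.5285 -0.0703]
lid z top [0.1162 0.1182 0.1199 0.2194]
```

Emit:
arm_command(moves=[[[0,0,0],[0,-0.002,0.001],0],[[0,0,0],[0,-0.002,0.002],0],[[0,0,0],[0,-0.002,0.003],0],[[0,0,0],[0,-0.002,0.003],0],[[0,0,0],[0,-0.002,0.003],0]])

```text
time_s: 7.35
tool_pos: [0.5254, -0.0676, 0.1262]
tool_rot: [3.14, 0.0, 1.464]
wrist_force: [-2.4, 0.6, 9.2]
finger_gap: 0.152
grasp_force: 60.6
```

It made floor contact at TCP z = 0.126, so it is fully down (riding on the plate would give about 0.145). Next I'll turn it clockwise with light down-force.

Emit:
arm_command(moves=[[[0,0,4],[0,0,-0.001],0],[[0,0,10],[0,0.0005,-0.001],0],[[0,0,16],[0,0.001,-0.001],0],[[0,0,22],[0,0.001,-0.001],0],[[0,0,28],[0,0.0015,-0.001],0]])

```text
time_s: 7.85
tool_pos: [0.5264, -0.0676, 0.1262]
tool_rot: [-3.141, -0.0, 0.971]
wrist_force: [-2.2, 0.3, 3.8]
finger_gap: 0.152
grasp_force: 59.8
```

```bash
python3 rel.py 0.527 -0.0675 0.126 19;python3 -c "
from h import *;print(state()['wrist_torque'])"
```

```text
t 7.85 pos [ 0.5264 -0.0676  0.1262] rot [-1.7999e+02 -1.0000e-02  5.5620e+01] j [ -8.6  19.6 104.3   0.   56.1  25.8] F [-2.2  0.3  3.8] gap 0.152 59.8
turn [-1.000e-02 -0.000e+00  3.662e+01] shift [0.0004 0.0004 0.0002]
[0.12162564 0.50436513 0.01771149]
```

Emit:
arm_command(moves=[[[0,0,6],[0,0,0],0],[[0,0,12],[0,0.0003,0],0],[[0,0,18],[0,0.0006,0],0],[[0,0,24],[0.0005,0.001,0],0],[[0,0,30],[0.0005,0.001,0],0]])

```text
time_s: 8.35
tool_pos: [0.5278, -0.0676, 0.1262]
tool_rot: [-3.141, -0.001, 0.447]
wrist_force: [-1.7, 0.5, 2.7]
finger_gap: 0.15
grasp_force: 59.7
```

Emit:
arm_command(moves=[[[0,0,2],[0,0,0],0],[[0,0,4],[0,0,0],0],[[0,0,6],[0,0,0],0],[[0,0,8],[0,0,0],0],[[0,0,8],[0,0,0],0]])

```text
time_s: 8.85
tool_pos: [0.5281, -0.0678, 0.1262]
tool_rot: [3.141, -0.001, 0.315]
wrist_force: [-1.4, 0.2, 5.1]
finger_gap: 0.149
grasp_force: 64.9
```

```bash
python3 rel.py 0.527 -0.0675 0.126 19;python3 -c "
from h import *;print(state()['wrist_torque'])
c,a,d=look('top');im=a[130:260,240:370]
cv2.imwrite('pics/top3.png',cv2.resize(im[...,::-1],None,fx=4,fy=4,interpolation=cv2.INTER_CUBIC))"
```

```text
t 8.85 pos [ 0.5281 -0.0678  0.1262] rot [ 1.7994e+02 -5.0000e-02  1.8050e+01] j [ -8.5  19.7 104.1  -0.   56.1  63.4] F [-1.4  0.2  5.1] gap 0.149 64.9
turn [ 0.06 -0.05 -0.95] shift [-0.0009 -0.0006  0.0002]
[0.22120343 0.21776411 1.11604159]
```

The torque rose to 1.1 N m at yaw 18°, so it is at the stop. I'll nudge it a little more, then release and retreat upward.

Emit:
arm_command(moves=[[[0,0,1],[0,0,0],0],[[0,0,1.5],[0,0,0],0],[[0,0,1.5],[0,0,0],0],[[0,0,0.5],[0,0,-0.0005],0],[[0,0,0.5],[0,0,-0.001],0]])

```text
time_s: 9.4
tool_pos: [0.5279, -0.0678, 0.1263]
tool_rot: [3.141, -0.0, 0.305]
wrist_force: [0.9, 0.5, -1.3]
finger_gap: 0.15
grasp_force: 66.8
```

Emit:
arm_command(moves=[[[0,0,0],[0,0,0],25],[[0,0,0],[0,0,0],35],[[0,0,0],[0,0,0],45],[[0,0,0],[0,0,0],55],[[0,0,0],[0,0,-0.005],60]])

```text
time_s: 9.9
tool_pos: [0.5273, -0.0678, 0.1309]
tool_rot: [-3.141, 0.001, 0.302]
wrist_force: [-0.3, 0.3, -0.4]
finger_gap: 0.602
grasp_force: 0.0
```

Emit:
arm_command(moves=[[[0,0,0],[0,0,-0.015],60],[[0,0,0],[0,0,-0.04],60],[[0,0,0],[0,0,-0.07],60],[[0,0,0],[0,0,-0.1],60],[[0,0,0],[0,0,-0.12],60]])

```text
time_s: 10.4
tool_pos: [0.5284, -0.0679, 0.254]
tool_rot: [3.14, -0.003, 0.303]
wrist_force: [0.6, 0.3, -0.2]
finger_gap: 0.597
grasp_force: 0.0
```

Emit:
arm_command(moves=[[[0,0,0],[-0.03,0,0],60],[[0,0,0],[-0.07,0,0],60],[[0,0,0],[-0.11,0,0],60],[[0,0,0],[-0.14,0,0],60],[[0,0,0],[-0.15,0,0],60]])

```text
time_s: 10.9
tool_pos: [0.3821, -0.1128, 0.2518]
tool_rot: [3.141, 0.0, 0.301]
wrist_force: [0.5, -0.3, 0.6]
finger_gap: 0.603
grasp_force: 0.0
```

```bash
python3 rel.py 0.527 -0.0675 0.126 19;python3 - <<'E'
from h import *
from meas import pca
for n in("side","top"):
    c,a,d=look(n);P=cloud(c,d)
    im=a[150:300,220:360] if n=="side" else a[100:260,140:370]
    cv2.imwrite(f"pics/{n}4.png",cv2.resize(im[...,::-1],None,fx=3.4,fy=3.4,interpolation=cv2.INTER_CUBIC))
    m=(np.hypot(P[...,0]-.526,P[...,1]+.07)<.04)&(a.max(-1)<70)&(P[...,2]>.13)&(P[...,2]<.17)
    print(n,m.sum(),pca(P[m]),np.percentile(P[m][:,2],[50,90]).round(4))
    m=(np.hypot(P[...,0]-.6667,P[...,1]-.1312)<.04)&(a.max(-1)<70)&(P[...,2]>.088)
    print("jar",pca(P[m]))
E
```

```text
t 10.9 pos [ 0.3821 -0.1128  0.2518] rot [179.99   0.    17.26] j [-18.1   1.3 108.1  -0.   70.7  54.6] F [ 0.5 -0.3  0.6] gap 0.603 0.0
turn [ 0.01  0.   -1.74] shift [ 0.1518 -0.0003  0.1258]
side 209 (array([ 0.5218, -0.0756]), array([525.6, -72.5]), array([47., 13.]), np.float64(-160.3)) [0.1467 0.15  ]
jar (array([0.6667, 0.1277]), array([669.6, 129.8]), array([17.6, 50.2]), np.float64(176.4))
top 142 (array([ 0.5247, -0.0675]), array([525.3, -68.4]), array([48.5, 12.5]), np.float64(-159.1)) [0.1485 0.1512]
jar (array([0.6668, 0.1313]), array([667.8, 131.4]), array([13.3, 44.6]), np.float64(174.8))
```

View pics/side4.png

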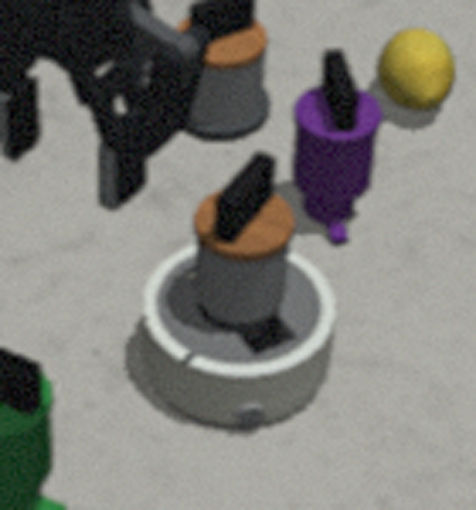

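View pics/top4.png

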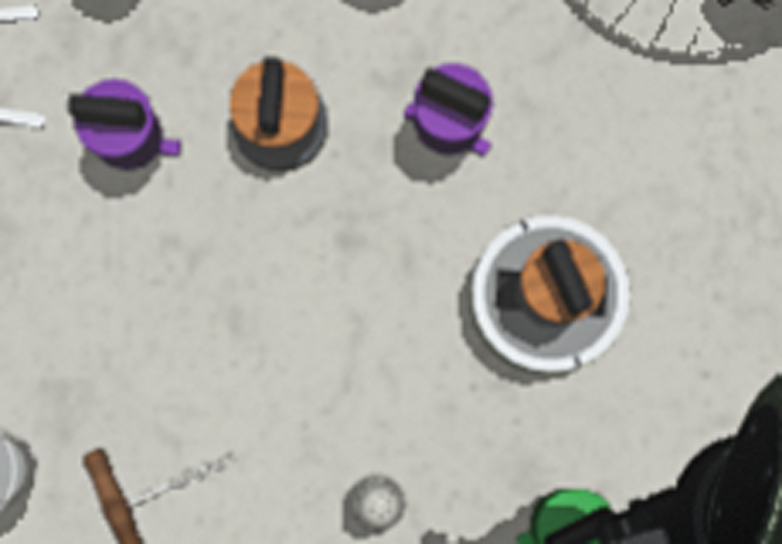

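Both views show the cup seated (bar top at z = 0.150), its bar at 20° pointing at the rim pips (525,225) and (577,362), and the jar unmoved. The gripper is clear.

```bash
python3 -c "
from h import *;print(manip.close_job())"
```

```text
the job is handed in; nothing more can be done
None
```

The grinding cup is seated fully in the base and turned clockwise about 66° to its stop, with its bar pointing at the rim pips; it is released, the jar is where it stood, and the job was handed in at about 11 s (no verdict was returned).

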